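# Hang a second board carrier on the loupe's hook

### The job

Take the blue board carrier out of the grey rack and hang it by its slot on the steel hook, in front of the loupe that already hangs there, without knocking the loupe off or disturbing anything else. Slide the carrier gently back along the hook, pushing the loupe before it, until you feel the pair come up firmly against the sprung red rubber buffer, and press for a moment with about 5 newtons, never more than 12. Then let go and leave both hanging still, close together.

Things in the scene. Friction and masses are not known exactly. Their poses are not given: they have to be found in the camera images.
- hook: grey hook stand, fixed. Origin on the bench under the middle of the front face of its upright (44 mm wide, 164 mm tall); z up. The hook is a level flat steel strap 12 mm wide (y), 5 mm thick, top face 150 mm above the origin, running from the upright along -x (roughly towards the robot) to an upturned lip. Base plate 10 mm high, x = -90 to +40 mm, y = -50 to +50 mm
- hook_tip (a point): the hook's lip: middle of its thickness (5 mm), at the height of the strap's top face; x = -109.5 mm, y = 0, z = 150 mm from the stand's origin, same axes. The lip rises 12 mm above the strap's top face
- hook_root (a point): strap's root: on its top face at the upright (x = 0, y = 0, z = 150 mm), same axes. A collar with a sprung red rubber buffer pad (36 mm wide, 8 thick, top 12 mm above the strap) is clamped on the strap behind the loupe: its front face lies somewhere from x = -48 to -24 mm, not measured, to be found by feel. It yields along +x about 1.5 N per mm for 6 mm, then is hard
- loupe: black loupe (about 100 g, varies) hanging on the strap by a slot, free to slide along it, 58 to 68 mm in front of the upright, clear of the buffer. Origin: middle of its slot's top edge, which rests on the strap; x along its thickness (as the hook's), z up. Eye block 14 mm thick, 38 wide, top 8 mm above the origin, slot 22 x 22 mm; lens 66 mm across, 10 thick, centred 62 mm below
- carrier: blue board carrier to hang (about 140 g, varies), same front and back, upright in one of the rack's slots. Origin: middle of its lower edge; x along its thickness, y its width, z up. Frame 82 mm wide, 10 thick, 76 tall; above it a neck and handle 44 mm wide, 14 thick, up to z = 158 mm, with a hanging slot through it along x: 22 mm wide, from z = 80 to 106 mm
- carrier_center (a point): centre of the carrier, 79 mm above its lower edge
- carrier_slot (a point): middle of the top edge of the carrier's slot, 106 mm above its lower edge; this edge rests on the strap's top face when hung
- carrier_grip (a point): good place to grip the carrier's handle across its 14 mm thickness, from above: 143 mm above its lower edge and 15 mm below the handle's top; nothing on the hook or rack reaches to within 20 mm below this point
- rack: fixed grey plastic rack, 140 x 110 x 38 mm, origin at the centre of its underside. Two slots along its y, at x = -30 and +30 mm, each 13 mm wide and 88 mm long, floor 8 mm and top 38 mm above the bench. One holds the carrier, the other the bare board
- board: bystander: loose green circuit board standing in the rack's other slot, 82 x 64 mm and 10 mm thick, origin at the middle of its lower edge
- bin: bystander: loose orange parts bin 110 x 80 x 50 mm, origin at the centre of its underside
- spool: bystander: loose aluminium wire spool, 52 mm across and 42 mm high, origin at the centre of its underside
- driver: bystander: loose screwdriver with red handle, 170 mm long, lying on the bench; origin near its middle, on the bench

How it is judged:
By the outcome, as a careful person would: the job done as asked, in the order asked, and still so for the second after the job is handed in, with the robot touching nothing.
It also fails if it takes over 64 s, if anything falls off the work surface, if the arm or the gripper's body presses on something with over 40 N, if the wrist force passes 120 N, or if a joint passes its speed limit or range.

### The arm

A 6-joint arm with a two-finger parallel gripper is mounted at the origin on the work surface. World frame = base frame: x ahead of the robot, y to its left, z up, the work surface at z = 0. Lengths are in m, angles in degrees, forces in N, time in s.
With the tool pointing down it reaches from about 0.275 to 1 m from the base axis. Payload 8.4 kg.
Tool frame: the origin (TCP) lies at the very end of the fingers, on their centre line; the grasp point (between the pads) lies 19 mm behind it (bot.grip_point_offset is the distance from the TCP to the grasp point, in m); x points along the fingers, y is the direction in which the jaws open and shut, and the axes are right-handed (so a half turn about x gives the same grasp; the last joint's range is limited). The gripper opens to 85 mm and grips with 20 to 120 N. Pads are 22 mm wide; open, the fingers measure 114 mm over their backs; the gripper's body (76 mm by 85 mm) begins 54 mm behind the grasp point. The pads swing forward as they close: fully open they stand 13 mm farther back than shut.
Start: joints at [72.17, 20.225, 93.587, -0, 66.188, -0.138], TCP at [0.19, 0.595, 0.231] pointing down, gripper open.
Joint ranges: [-150.9, 150.9], [-52.94, 120.26], [3.33, 152.33], [-74.26, 254.26], [0, 154.13], [-172.89, 172.89]. Speed limits (degrees/s): [127.2, 127.2, 159.86, 180, 180, 180].

### API

Orientations are given as [roll, pitch, yaw] about the fixed x, y, z axes, in that order (R = Rz(yaw) Ry(pitch) Rx(roll)).
In Python, from cell import readout, grab_frame, bot, boxes_of, landmark_of gives the robot as it stands.
- The arm moves only by the tool arm_command, never from a script. Its argument "targets" is a list that holds one entry, the list of rows, each a list of 6 numbers: the shift along the tool's x, y, z in m, then the turn, a rotation vector about the tool's x, y, z in degrees. A call has exactly 8 rows; each row is the pose to reach, as a shift and turn from the pose commanded when the call began, along the tool's axes at that moment; what a row does not reach only later rows make up. A row lasts 1/8 s, in which the tool goes at most 62.5 mm and 10.7 degrees, less where a joint would pass 70% of its speed; a pose out of reach is approached as far as the arm can. A call with a gripper value outside its range is refused whole. "jaw" is the gripper's target within -1 to 1 (shut at 1, half-way at 0, fully open at -1), set as the call begins (left out, the last holds). The fingers move at their own pace and stop on an object; "squeeze" is the grip in N (left out, the last holds). Time passes only in rows, so rows that repeat a pose let the fingers close, or fill a call up. It gives the time, the measured TCP pose, the force and the opening at its end, in the units of the state.
- readout.get_state(): the state, without advancing time (a new reading comes with each control period).
- grab_frame(name): name is "scene" or "top" or "wrist"; returns a dict with "image" (400x640x3 uint8, red, green, blue), "K" (3x3 intrinsics, pixels), "k1" (the pictures are not rectified: a ray, as slopes to the right and down, at radius r is drawn at 1 + k1 r^2 times it, then the intrinsics apply), "R" (3x3) and "t" (3): a world point X has camera coordinates R X + t. Camera axes: x right, y down, z forward; pixel columns grow to the right and rows downward; lengths in m; the calibration is good to about 2 mm. A picture is of the moment at which its call begins. There is no depth.
- bot.job_done(): hands the job in, once; it reports no verdict.
Trained networks look in a picture, given as the dict that the camera call returned (one of the last four; its "shot" number tells which), for a name from the list of things; names that differ only in an ending like _2 or _b are one class to them, and where a whole thing is asked for, a point or a joint stands for the part that bears it (a point fixed in the world has none). Each returns a list of dicts, best first, with "p" (0 to 1); they miss things now and then, are a little off and sometimes report something else, mostly with a low value. They report only what shows in the picture. A call takes as long as a camera call.
- boxes_of(picture, name): "xyz" ([x, y, z] in m, in world coordinates, good to about 4 mm: the middle of the surface that is visible of it).
- landmark_of(picture, name): "xyz" ([x, y, z] in m, in world coordinates, good to about 4 mm: a listed point, or the origin of a listed thing).
The state is a dict: "clock": time; "qpos": joint angles; "dq": joint speeds; "joint_torque": joint torques, N m; "ee_pos": TCP position; "ee_rot": TCP orientation; "ft_force": force on the tool from outside, world axes, zero at the start; "moment": the same for the moment, N m; "gripper_width": finger opening in m.
Only numpy, scipy, OpenCV 4.12 (cv2) and the standard library are available. Lean on these libraries where they do the work, as an engineer would, in place of code of your own. Each camera call takes 0.05 s, during which the arm holds its last target. There are 200 camera calls.

## Working session

There is one attempt and no reset: what is moved stays moved. The work goes in short steps, Python scripts to look and compute and a tool call to move; the robot and the scene stay as the last step left them, time stands still between calls to the robot, and variables do not carry over. Pictures are saved under pics/ and viewed, about 8 in all and at most 12, crops included, and the job is handed in when it is done.

Besides the shell and the picture viewer there is one more tool, called by a JSON object that holds its "api" and its "payload", one argument or row to a line. arm_command: Moves the arm, as the interface text tells. Its arguments: {"type":"object","properties":{"targets":{"type":"array","items":{"type":"array","items":{"type":"array","items":{"type":"number"}}}},"jaw":{"type":"number"},"squeeze":{"type":"number"}},"required":["targets"]}

```bash
mkdir -p pics; ls
cat > h.py <<'E'
import numpy as np, cv2
from cell import readout, grab_frame, bot, boxes_of, landmark_of
def proj(f,X):
    c=np.array(f["R"])@np.array(X)+np.array(f["t"]); s=c[:2]/c[2]; s=s*(1+f["k1"]*(s@s)); K=np.array(f["K"])
    return (K@np.r_[s,1])[:2]
def save(f,n): cv2.imwrite("pics/"+n+".png",np.ascontiguousarray(f["image"][:,:,::-1]))
E
python3 - <<'E'
from h import *
s=readout.get_state(); print({k:np.round(v,3).tolist() for k,v in s.items()})
out=[]
for n in("scene","top"):
    f=grab_frame(n); out.append(f["image"])
    for o in "hook hook_tip hook_root loupe carrier carrier_center carrier_slot carrier_grip rack board bin spool driver".split():
        print(n,o,[(np.round(d["xyz"],4).tolist(),round(d["p"],2)) for d in landmark_of(f,o)[:2]])
    print(np.round(-np.array(f["R"]).T@f["t"],3))
    save(f,n)
E
```

```text
pics
{'clock': 0.0, 'qpos': [72.169, 20.262, 93.631, -0.001, 66.187, -0.138], 'dq': [0.022, 0.022, -0.033, -0.096, -0.01, -0.039], 'joint_torque': [0.0, -60.524, -34.207, 0.0, 0.009, -0.0], 'ee_pos': [0.19, 0.595, 0.231], 'ee_rot': [-89.334, 89.92, -107.026], 'ft_force': [0.105, -0.529, -0.226], 'moment': [-0.043, -0.047, 0.028], 'gripper_width': 0.085}
scene hook [([0.6362, 0.1834, 0.0036], 0.72)]
scene hook_tip [([0.5563, 0.0005, 0.0019], 0.24)]
scene hook_root [([0.6351, 0.1854, 0.1474], 0.75)]
scene loupe [([0.5674, 0.1798, 0.1505], 0.98), ([0.5701, -0.2021, 0.1451], 0.4)]
scene carrier [([0.5712, -0.2031, 0.0105], 0.73)]
scene carrier_center [([0.5732, -0.2052, 0.0839], 0.6)]
scene carrier_slot [([0.5698, -0.2018, 0.1164], 0.87)]
scene carrier_grip [([0.5681, -0.1984, 0.1475], 0.73)]
scene rack [([0.5722, -0.2019, 0.1159], 0.66), ([0.5994, -0.208, -0.0004], 0.59)]
scene board [([0.627, -0.2127, 0.006], 0.69)]
scene bin []
scene spool [([0.5563, 0.0008, -0.0003], 0.62), ([0.6346, 0.1818, 0.0011], 0.6)]
scene driver [([0.4229, -0.0162, -0.0013], 0.91)]
[ 1.038 -0.014  0.619]
top hook [([0.6362, 0.1868, -0.0001], 0.89), ([0.5276, 0.1751, 0.1495], 0.16)]
top hook_tip [([0.5275, 0.1769, 0.1487], 0.9)]
top hook_root [([0.635, 0.1884, 0.1481], 0.94)]
top loupe [([0.5707, 0.176, 0.1547], 0.66)]
top carrier [([0.567, -0.2045, 0.0053], 0.74)]
top carrier_center [([0.5654, -0.2015, 0.0855], 0.93)]
top carrier_slot [([0.5724, -0.2019, 0.1152], 0.68)]
top carrier_grip [([0.573, -0.2011, 0.1528], 0.95)]
top rack [([0.5998, -0.205, -0.0039], 0.61)]
top board [([0.57, -0.1994, 0.0843], 0.68), ([0.6288, -0.2156, 0.0037], 0.56)]
top bin [([0.6881, -0.0016, -0.0016], 0.61)]
top spool [([0.5583, -0.0006, 0.003], 0.79)]
top driver [([0.4259, -0.0227, 0.0011], 0.58)]
[ 0.344 -0.02   0.997]
```

View pics/scene.png

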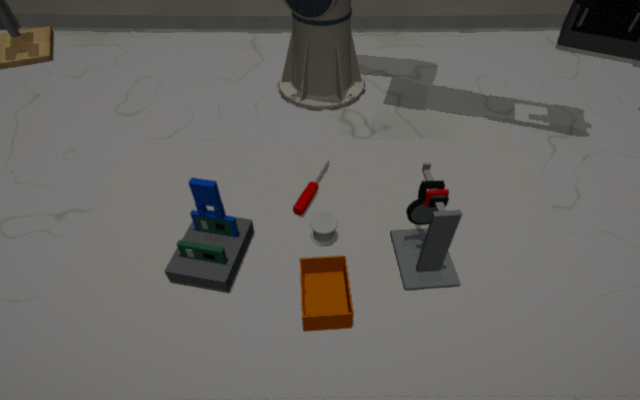

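View pics/top.png

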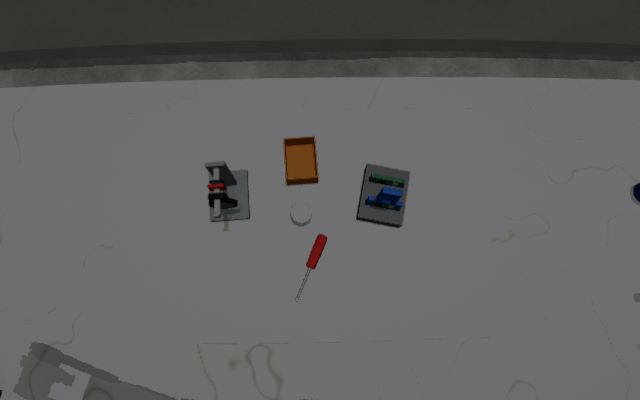

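The scene view shows the blue carrier in the rack's robot-side slot (about 207,205), the board behind it (203,252), and the hook with loupe and red buffer (432,200). The top view shows the rack at (384,195) and the hook at (217,190). The network positions fit both. I'll plan the approach now.

```bash
cat >> h.py <<'E'
from scipy.spatial.transform import Rotation as Rn
def pose():
    s=readout.get_state(); return np.array(s["ee_pos"]),Rn.from_euler("xyz",s["ee_rot"],degrees=True),s
def down(yaw,sg=1):  # tool x down, tool y along sg*(cos,sin)(yaw)
    a=np.radians(yaw); y=sg*np.array([np.cos(a),np.sin(a),0]); x=np.array([0,0,-1.]); return Rn.from_matrix(np.c_[x,y,np.cross(x,y)])
def plan(p,R):
    p0,R0,s=pose(); print("shift",np.round(R0.inv().apply(np.array(p)-p0),4),"turn",np.round((R0.inv()*R).as_rotvec(degrees=True),2))
def st():
    p0,R0,s=pose(); print(round(s["clock"],2),"pos",np.round(p0,4),"F",np.round(s["ft_force"],2),"M",np.round(s["moment"],2),"w",s["gripper_width"],"\n",R0.as_matrix().round(4))
E
python3 - <<'E'
from h import *
st(); print(pose()[2]["qpos"])
for sg in(1,-1): plan([.50,-.19,.33],down(-11,sg))
E
```

```text
1.4 pos [0.1899 0.5954 0.2313] F [-0.34 -0.44 -0.26] M [ 0.06 -0.05 -0.03] w 0.08581472859523381 
 [[ 0.      0.3039  0.9527]
 [-0.      0.9527 -0.3039]
 [-1.     -0.      0.    ]]
[ 7.21726192e+01  2.02242856e+01  9.35866199e+01 -4.94954356e-04
  6.61891317e+01 -1.35738300e-01]
shift [-0.0987 -0.6541  0.5341] turn [83.31  0.   -0.  ]
shift [-0.0987 -0.6541  0.5341] turn [-96.69   0.     0.  ]
```

{"api": "arm_command", "payload": {
  "targets": [
    [[-0.03,-0.04,0.033,10.4,0,0],[-0.06,-0.08,0.066,20.8,0,0],[-0.09,-0.12,0.1,31.2,0,0],[-0.099,-0.16,0.133,41.6,0,0],[-0.099,-0.2,0.166,52,0,0],[-0.099,-0.24,0.2,62.4,0,0],[-0.099,-0.28,0.233,72.8,0,0],[-0.099,-0.32,0.266,83.3,0,0]]
  ],
  "jaw": -1,
  "squeeze": 40
}}

```text
clock: 2.4
ee_pos: [0.3465, 0.2082, 0.3306]
ee_rot: [127.2, 89.9, 25.9]
ft_force: [-0.1, 0.4, 0.6]
gripper_width: 0.0853
```

Run:
```python
from h import *
st(); plan([.50,-.19,.33],down(-11))
```

```text
2.4 pos [0.3465 0.2082 0.3306] F [-0.09  0.37  0.59] M [ 0.02 -0.01 -0.04] w 0.08533763917873637 
 [[ 9.000e-04  9.806e-01 -1.962e-01]
 [ 4.000e-04 -1.962e-01 -9.806e-01]
 [-1.000e+00  8.000e-04 -6.000e-04]]
shift [0.0005 0.2287 0.3603] turn [-0.32 -0.03 -0.04]
```

{"api": "arm_command", "payload": {
  "targets": [
    [[0,0.03,0.05,0,0,0],[0,0.06,0.1,0,0,0],[0,0.09,0.15,0,0,0],[0,0.12,0.2,0,0,0],[0,0.16,0.25,0,0,0],[0,0.19,0.3,0,0,0],[0,0.22,0.35,0,0,0],[0,0.228,0.36,0,0,0]]
  ]
}}

```text
clock: 3.4
ee_pos: [0.5019, -0.1902, 0.33]
ee_rot: [-1.5, 90.0, -102.7]
ft_force: [-0.6, 1.0, 0.4]
gripper_width: 0.0855
```

Run:
```python
from h import *
st(); f=grab_frame("wrist"); save(f,"w1")
for o in "carrier carrier_center carrier_slot carrier_grip rack board".split():
    print(o,[(np.round(d["xyz"],4).tolist(),round(d["p"],2)) for d in landmark_of(f,o)[:2]])
print(proj(f,[.57,-.2,.158]), -np.array(f["R"]).T@f["t"])
```

```text
3.4 pos [ 0.5019 -0.1902  0.33  ] F [-0.59  1.05  0.42] M [ 0.04  0.02 -0.06] w 0.08546657756880964 
 [[-1.000e-04  9.811e-01 -1.937e-01]
 [-5.000e-04 -1.937e-01 -9.811e-01]
 [-1.000e+00 -0.000e+00  5.000e-04]]
carrier [([0.5722, -0.1984, 0.006], 0.7)]
carrier_center [([0.6269, -0.2104, 0.0066], 0.57), ([0.5704, -0.2027, 0.0885], 0.55)]
carrier_slot [([0.5665, -0.1986, 0.1148], 0.55)]
carrier_grip [([0.5733, -0.2011, 0.1527], 0.57)]
rack [([0.6028, -0.2059, 0.0031], 0.95)]
board [([0.631, -0.2072, 0.0054], 0.79)]
[382.98626675 182.35589048] [ 0.5166017  -0.12002311  0.47078528]
```

View pics/w1.png

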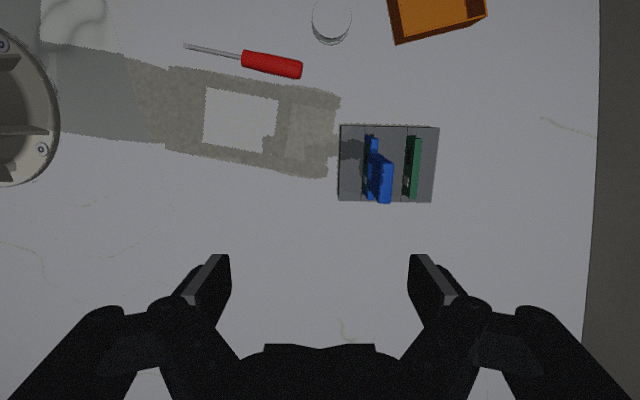

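The wrist view shows the handle at (380,178), the board at (412,168) and the rack outline at (340,124)–(438,203). I'll backproject the corners for the yaw and fine position.

```bash
cat >> h.py <<'E'
def back(f,uv,z):
    K=np.array(f["K"]); d=np.array([f["k1"],0,0,0,0.]); s=cv2.undistortPoints(np.array([[uv]],float),K,d)[0,0]
    R=np.array(f["R"]); c=-R.T@f["t"]; r=R.T@np.r_[s,1]; return c+r*(z-c[2])/r[2]
def boxpts(o,yaw,x,y,z):
    a=np.radians(yaw); A=np.array([[np.cos(a),-np.sin(a)],[np.sin(a),np.cos(a)]])
    return [np.r_[A@[i,j]+o[:2],o[2]+k] for i in x for j in y for k in z]
def hull(f,P,S=4):
    q=np.array([proj(f,p) for p in P])*S+S/2; return cv2.convexHull(q.astype(np.float32))
E
python3 - <<'E'
from h import *
from scipy.optimize import minimize
f=grab_frame("wrist"); im=f["image"].astype(int)
c=[back(f,u,.038) for u in [(340,124),(438,127),(432,203),(338,201)]]
for i in range(4): d=c[(i+1)%4]-c[i]; print(c[i].round(4),np.linalg.norm(d).round(4),np.degrees(np.arctan2(d[1],d[0])).round(1))
m=(im[:,:,2]>im[:,:,0]+40)&(im[:,:,2]>im[:,:,1]+30)
m=cv2.resize(m.astype(np.uint8),None,fx=4,fy=4,interpolation=cv2.INTER_NEAREST)>0
def cost(v):
    o=np.r_[v[0]/1000,v[1]/1000,.008]; w=np.zeros(m.shape,np.uint8)
    for P in (boxpts(o,v[2],(-.007,.007),(-.022,.022),(.076,.158)),boxpts(o,v[2],(-.005,.005),(-.041,.041),(.03,.076))):
        cv2.fillConvexPoly(w,hull(f,P).astype(np.int32),1)
    return (m&(w==0)).sum()+.3*((w>0)&~m).sum()
r=min((minimize(cost,[570,-201,y],method="Nelder-Mead",options=dict(initial_simplex=[[570,-201,y],[576,-201,y],[570,-195,y],[570,-201,y+6]])) for y in(-14,-10,-7)),key=lambda r:r.fun)
print(r.x,r.fun,m.sum())
x0,y0=320,110
big=cv2.resize(np.ascontiguousarray(f["image"][y0:y0+100,x0:x0+130,::-1]),None,fx=6,fy=6,interpolation=cv2.INTER_NEAREST)
o=np.r_[r.x[:2]/1000,.008]
for z in((.158,),(.076,)):
    hx,hy=((.007,.022) if z[0]>.1 else (.005,.041))
    q=(np.array([proj(f,p) for p in boxpts(o,r.x[2],(-hx,hx),(-hy,hy),z)])[[0,1,3,2]]-[x0,y0]+.5)*6
    cv2.polylines(big,[q.astype(np.int32)],True,(0,255,255),1)
cv2.imwrite("pics/c1.png",big)
plan([o[0],o[1],.33],down(r.x[2]))
E
```

```text
[ 0.5422 -0.1322  0.038 ] 0.1381 -12.3
[ 0.6772 -0.1616  0.038 ] 0.1113 -99.6
[ 0.6587 -0.2713  0.038 ] 0.1417 167.8
[ 0.5202 -0.2413  0.038 ] 0.1114 78.6
[ 572.14301586 -200.85793973   -8.64559484] 3883.7 13040
shift [0.0006 0.0726 0.0012] turn [-2.26 -0.01 -0.02]
```

View pics/c1.png

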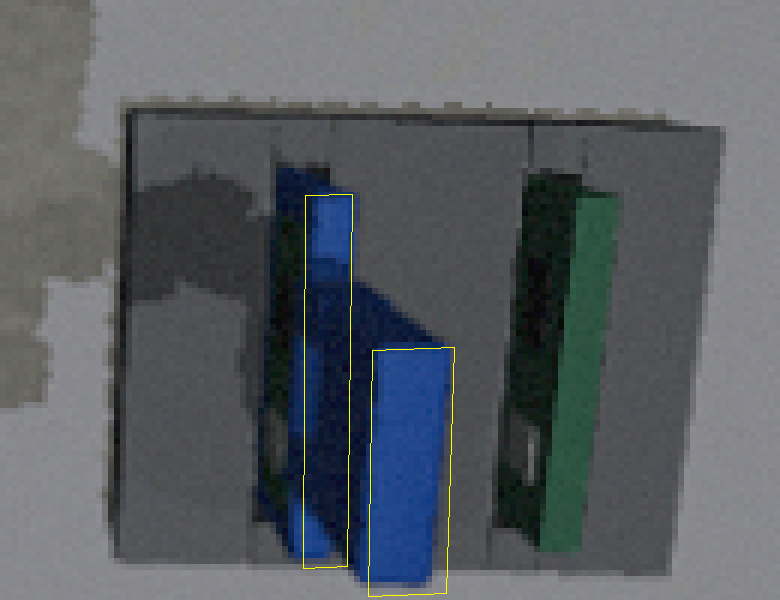

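The overlay fit has too little yaw. The true corners of the handle top show at crop (378,350), (455,348), (430,585) and (358,582), so I'll backproject those.

Run:
```python
from h import *
f=grab_frame("wrist")
def go(C,z):
    c=[back(f,(u/6+320-.5,v/6+110-.5),z) for u,v in C]
    for i in range(4): d=c[(i+1)%4]-c[i]; print(np.linalg.norm(d).round(4),np.degrees(np.arctan2(d[1],d[0])).round(1),end="; ")
    print(np.mean(c,0).round(4))
go([(378,350),(455,348),(430,585),(358,582)],.166)
go([(312,197),(352,195),(327,555),(292,553)],.084)
go([(578,193),(620,193),(580,551),(540,550)],.072)
plan([.5705,-.2,.33],down(-11.3))
```

```text
0.0132 -9.3; 0.0422 -103.0; 0.0128 166.6; 0.0412 77.5; [ 0.5715 -0.1998  0.166 ]
0.0085 -7.9; 0.079 -102.0; 0.0079 165.7; 0.0781 78.5; [ 0.571  -0.1993  0.084 ]
0.0093 -10.5; 0.0812 -102.2; 0.0093 167.6; 0.0809 77.8; [ 0.63  -0.212  0.072]
shift [0.0006 0.0707 0.0005] turn [ 0.39 -0.   -0.02]
```

Run:
```python
from h import *
plan([.5713,-.1997,.132],down(-12.1))
```

```text
shift [1.986e-01 7.140e-02 1.000e-04] turn [ 1.19 -0.   -0.02]
```

{"api": "arm_command", "payload": {
  "targets": [
    [[0,0.04,0,1.2,0,0],[0.02,0.0714,0,1.2,0,0],[0.06,0.0714,0,1.2,0,0],[0.1,0.0714,0,1.2,0,0],[0.14,0.0714,0,1.2,0,0],[0.175,0.0714,0,1.2,0,0],[0.1985,0.0714,0,1.2,0,0],[0.1985,0.0714,0,1.2,0,0]]
  ],
  "jaw": -1
}}

```text
clock: 4.85
ee_pos: [0.5702, -0.1997, 0.1303]
ee_rot: [-97.7, 89.8, 160.1]
ft_force: [0.4, 0.2, 0.3]
gripper_width: 0.0855
```

Run:
```python
from h import *
st(); plan([.5713,-.1997,.132],down(-12.1)); f=grab_frame("wrist"); save(f,"w2")
```

```text
4.85 pos [ 0.5702 -0.1997  0.1303] F [0.44 0.17 0.29] M [-0.05 -0.03  0.03] w 0.08545815341393746 
 [[-3.300e-03  9.776e-01 -2.105e-01]
 [ 1.200e-03 -2.105e-01 -9.776e-01]
 [-1.000e+00 -3.500e-03 -5.000e-04]]
shift [-0.0017  0.0011 -0.0003] turn [-0.05 -0.03  0.2 ]
```

View pics/w2.png

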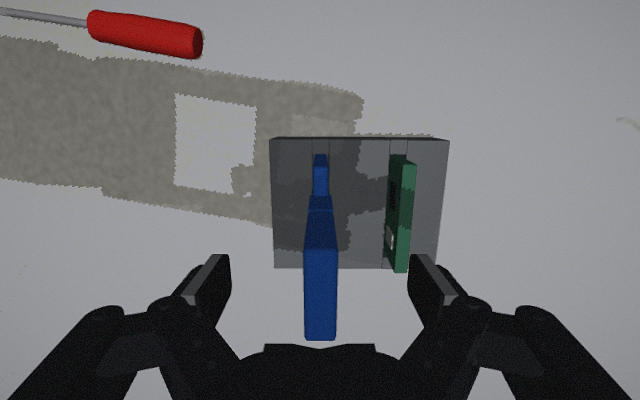

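The handle (304–337, rows 250–340) sits centred and square between the pads (about 228 and 412), so I'll close.

{"api": "arm_command", "payload": {
  "targets": [
    [[-0.0017,0,0,0,0,0],[-0.0017,0,0,0,0,0],[-0.0017,0,0,0,0,0],[-0.0017,0,0,0,0,0],[-0.0017,0,0,0,0,0],[-0.0017,0,0,0,0,0],[-0.0017,0,0,0,0,0],[-0.0017,0,0,0,0,0]]
  ],
  "jaw": 1,
  "squeeze": 50
}}

```text
clock: 5.9
ee_pos: [0.5716, -0.2009, 0.134]
ee_rot: [79.4, 90.0, -22.8]
ft_force: [-0.7, 0.2, 4.6]
gripper_width: 0.0133
```

Run:
```python
from h import *
st()
```

```text
5.9 pos [ 0.5716 -0.2009  0.134 ] F [-0.72  0.22  4.59] M [0.06 0.26 0.01] w 0.013274952505707397 
 [[ 6.000e-04  9.774e-01 -2.112e-01]
 [-2.000e-04 -2.112e-01 -9.774e-01]
 [-1.000e+00  6.000e-04  1.000e-04]]
```

{"api": "arm_command", "payload": {
  "targets": [
    [[-0.01,0,0,0,0,0],[-0.03,0,0,0,0,0],[-0.05,0,0,0,0,0],[-0.075,0,0,0,0,0],[-0.1,0,0,0,0,0],[-0.13,0,0,0,0,0],[-0.15,0,0,0,0,0],[-0.15,0,0,0,0,0]]
  ]
}}

```text
clock: 6.9
ee_pos: [0.5721, -0.201, 0.2851]
ee_rot: [83.0, 89.8, -19.2]
ft_force: [0.4, -0.7, -1.5]
gripper_width: 0.0134
```

Run:
```python
from h import *
st()
f=grab_frame("scene"); save(f,"s2")
for o in "board carrier_slot carrier_center carrier_grip hook hook_root hook_tip loupe".split():
    print(o,[(np.round(d["xyz"],4).tolist(),round(d["p"],2)) for d in landmark_of(f,o)[:2]])
# tip/root measurement combined from first pictures
plan([.44,.165,.285],down(6))
```

```text
6.9 pos [ 0.5721 -0.201   0.2851] F [ 0.38 -0.71 -1.47] M [-0.   -0.01  0.  ] w 0.013380760000121623 
 [[ 2.700e-03  9.774e-01 -2.112e-01]
 [-9.000e-04 -2.112e-01 -9.774e-01]
 [-1.000e+00  2.900e-03  4.000e-04]]
board [([0.6286, -0.2148, 0.0098], 0.93), ([0.5688, 0.1801, 0.1503], 0.56)]
carrier_slot [([0.5691, -0.2018, 0.2652], 0.78)]
carrier_center [([0.5735, -0.2035, 0.2419], 0.87)]
carrier_grip [([0.5698, -0.2028, 0.3008], 0.89)]
hook [([0.6349, 0.1832, 0.004], 0.82)]
hook_root [([0.6334, 0.1872, 0.1449], 0.87)]
hook_tip [([0.5245, 0.1746, 0.1502], 0.67)]
loupe [([0.5696, 0.1785, 0.1502], 0.9)]
shift [-0.0019 -0.2055 -0.3297] turn [-1.819e+01 -1.000e-02  5.000e-02]
```

Run:
```python
from h import *
plan([.4605,.1687,.285],down(6))
```

```text
shift [-0.0019 -0.1862 -0.3377] turn [-1.819e+01 -1.000e-02  5.000e-02]
```

{"api": "arm_command", "payload": {
  "targets": [
    [[0,-0.015,-0.03,-2,0,0],[0,-0.045,-0.08,-5,0,0],[0,-0.075,-0.13,-8,0,0],[0,-0.1,-0.18,-11,0,0],[0,-0.13,-0.23,-14,0,0],[0,-0.155,-0.28,-16,0,0],[0,-0.18,-0.32,-18.2,0,0],[0,-0.186,-0.338,-18.2,0,0]]
  ]
}}

```text
clock: 8.35
ee_pos: [0.4598, 0.171, 0.2835]
ee_rot: [-159.6, 90.0, 116.6]
ft_force: [1.4, -0.1, -1.4]
gripper_width: 0.0137
```

Run:
```python
from h import *
st(); f=grab_frame("wrist"); g=grab_frame("top"); save(f,"w3")
for k in (f,g):
  for o in "hook_root hook_tip loupe carrier_slot carrier_grip".split():
    print(o,[(np.round(d["xyz"],4).tolist(),round(d["p"],2)) for d in landmark_of(k,o)[:2]])
```

```text
8.35 pos [0.4598 0.171  0.2835] F [ 1.44 -0.11 -1.43] M [ 0.   -0.05 -0.04] w 0.013674575408951319 
 [[-2.000e-04  9.942e-01  1.075e-01]
 [ 4.000e-04  1.075e-01 -9.942e-01]
 [-1.000e+00 -2.000e-04 -4.000e-04]]
hook_root [([0.6341, 0.1897, 0.1521], 0.87)]
hook_tip [([0.5249, 0.181, 0.1487], 0.59), ([0.6935, -0.0032, -0.0012], 0.26)]
loupe [([0.5666, 0.1807, 0.1487], 0.79), ([0.4626, 0.1725, 0.3005], 0.32)]
carrier_slot [([0.5688, 0.1756, 0.1493], 0.71)]
carrier_grip [([0.4602, 0.1729, 0.3026], 0.57)]
hook_root [([0.6367, 0.1859, 0.1492], 0.94)]
hook_tip [([0.5255, 0.175, 0.1486], 0.65)]
loupe [([0.5708, 0.1775, 0.1534], 0.73), ([0.4532, 0.1726, 0.1558], 0.61)]
carrier_slot [([0.4635, 0.1694, 0.2659], 0.77)]
carrier_grip [([0.4592, 0.1684, 0.1553], 0.58), ([0.4617, 0.1685, 0.3016], 0.57)]
```

View pics/w3.png

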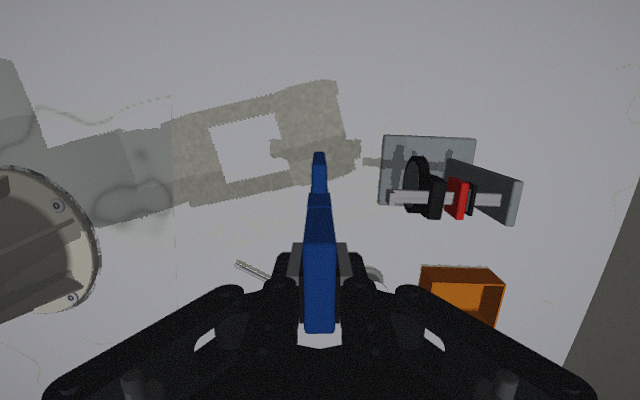

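The wrist view shows the carrier held square at (320,240), and the strap running level at rows about 192–206 from the lip (388) past the loupe (420) and buffer (458). I'll refine the strap line from its edges.

Run:
```python
from h import *
f=grab_frame("wrist"); x0,y0=375,145
big=cv2.resize(np.ascontiguousarray(f["image"][y0:y0+85,x0:x0+150,::-1]),None,fx=5,fy=5,interpolation=cv2.INTER_CUBIC)
r=np.array([.6349,.1873]); a=np.radians(5.44); ux=np.array([np.cos(a),np.sin(a)]); uy=np.array([-ux[1],ux[0]])
def P(x,y,z): return (proj(f,np.r_[r+x*ux+y*uy,z])-[x0,y0]+.5)*5
for y in(-.006,.006): cv2.polylines(big,[np.array([P(-.107,y,.15),P(0,y,.15)]).astype(np.int32)],False,(0,255,255),1)
cv2.polylines(big,[np.array([P(i,j,.162) for i,j in((-.112,-.006),(-.107,-.006),(-.107,.006),(-.112,.006))]).astype(np.int32)],True,(0,255,0),1)
cv2.polylines(big,[np.array([P(0,-.022,.164),P(0,.022,.164)]).astype(np.int32)],False,(255,0,255),1)
cv2.imwrite("pics/c2.png",big)
```

```text
(no output)
```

View pics/c2.png

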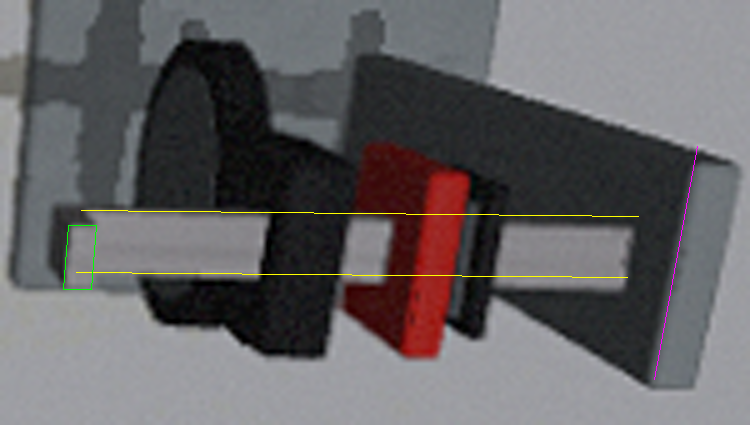

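Run:
```python
from h import *
f=grab_frame("wrist"); x0,y0=375,145
b=lambda u,v,z:back(f,(u/5+x0-.5,v/5+y0-.5),z).round(4)
for q in[(150,213),(150,280),(630,226),(628,290)]: print(b(*q,.15))
print("lip",b(68,290,.162),b(97,222,.162),"upright",b(655,385,.164),b(700,150,.164))
print("eye block top",b(325,355,.158),b(268,345,.158),b(358,160,.158),"buffer",b(403,355,.162),b(437,357,.162),b(470,180,.162),b(430,170,.162))
for n in("w3",):
    im=f["image"].astype(int); m=((im[:,:,2]>im[:,:,0]+40)&(im[:,:,2]>im[:,:,1]+30)).astype(np.uint8)
    print([ (r,np.nonzero(m[r])[0][[0,-1]]) for r in (255,270,290,310,325)])
print(np.round(pose()[0],4))
```

```text
[0.5408 0.1841 0.15  ]
[0.5431 0.1712 0.15  ]
[0.6332 0.1914 0.15  ]
[0.6363 0.1789 0.15  ]
lip [0.5247 0.1708 0.162 ] [0.5278 0.1839 0.162 ] upright [0.6373 0.1646 0.164 ] [0.6333 0.2089 0.164 ]
eye block top [0.5762 0.1623 0.158 ] [0.565  0.1631 0.158 ] [0.5742 0.1994 0.158 ] buffer [0.589  0.1649 0.162 ] [0.5955 0.1652 0.162 ] [0.5936 0.1986 0.162 ] [0.5859 0.1996 0.162 ]
[(255, array([303, 336])), (270, array([303, 335])), (290, array([304, 334])), (310, array([304, 334])), (325, array([304, 334]))]
[0.461  0.1686 0.2835]
```

```bash
cat >> h.py <<'E'
_a=np.radians(5.0); UX=np.array([np.cos(_a),np.sin(_a),0]); UY=np.array([-UX[1],UX[0],0]); ROOT=np.array([.635,.1862,0])
def L(x,z,y=0): return ROOT+x*UX+y*UY+[0,0,z]
def loc(): 
    p,R,s=pose(); d=p-ROOT; print("local",round(d@UX,4),round(d@UY,4),round(p[2],4),"F local",np.round([np.array(s["ft_force"])@UX,np.array(s["ft_force"])@UY,s["ft_force"][2]],2),"w",round(s["gripper_width"],4),"t",round(s["clock"],2))
E
python3 - <<'E'
from h import *
loc(); plan(L(-.175,.1865),down(5))
E
```

```text
local -0.1748 -0.0023 0.2835 F local [ 0.85  0.35 -1.64] w 0.0128 t 9.05
shift [ 0.097  -0.0001 -0.0023] turn [ 0.98 -0.    0.  ]
```

{"api": "arm_command", "payload": {
  "targets": [
    [[0.01,0,-0.001,0.5,0,0],[0.03,0,-0.002,1,0,0],[0.05,0,-0.0023,1,0,0],[0.07,0,-0.0023,1,0,0],[0.085,0,-0.0023,1,0,0],[0.097,0,-0.0023,1,0,0],[0.097,0,-0.0023,1,0,0],[0.097,0,-0.0023,1,0,0]]
  ]
}}

```text
clock: 10.05
ee_pos: [0.4611, 0.1714, 0.1869]
ee_rot: [106.0, 90.0, 21.0]
ft_force: [-0.4, 0.3, -1.7]
gripper_width: 0.0133
```

Run:
```python
from h import *
loc(); plan(L(-.13,.1865),down(5)); plan(L(-.09,.1865),down(5))
f=grab_frame("scene"); print([(np.round(d["xyz"],4).tolist(),round(d["p"],2)) for d in landmark_of(f,"carrier_slot")[:2]]); 
x0,y0=380,100; cv2.imwrite("pics/s3.png",cv2.resize(np.ascontiguousarray(f["image"][y0:y0+130,x0:x0+130,::-1]),None,fx=4.5,fy=4.5,interpolation=cv2.INTER_CUBIC))
```

```text
local -0.1745 0.0004 0.1869 F local [-0.36  0.37 -1.66] w 0.0133 t 10.05
shift [0.0005 0.0445 0.0004] turn [ 0.01 -0.01 -0.04]
shift [0.0005 0.0845 0.0004] turn [ 0.01 -0.01 -0.04]
[([0.4605, 0.1676, 0.165], 0.69)]
```

View pics/s3.png

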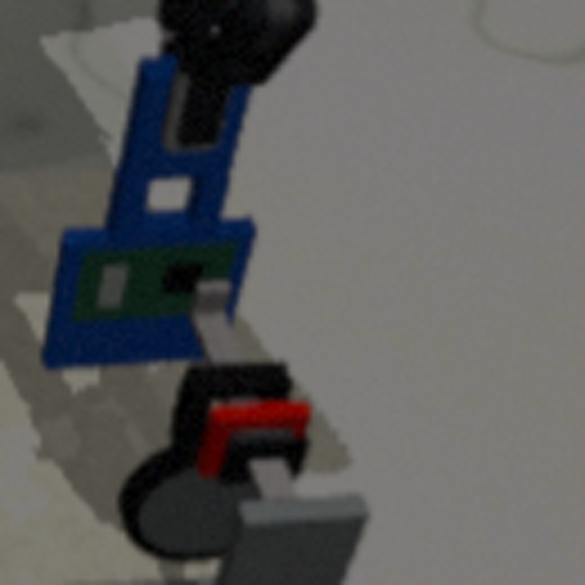

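The scene view shows the slot (170,193) lined up with the lip (212,288), perhaps 2 mm short in +y. I'll correct 2 mm on the way and go over the lip slowly.

{"api": "arm_command", "payload": {
  "targets": [
    [[0,0.006,-0.0016,0,0,0],[0,0.014,-0.0016,0,0,0],[0,0.022,-0.0016,0,0,0],[0,0.029,-0.0016,0,0,0],[0,0.036,-0.0016,0,0,0],[0,0.042,-0.0016,0,0,0],[0,0.045,-0.0016,0,0,0],[0,0.045,-0.0016,0,0,0]]
  ]
}}

```text
clock: 11.15
ee_pos: [0.5055, 0.1767, 0.1864]
ee_rot: [-85.6, 90.0, -170.6]
ft_force: [-0.7, 0.3, -1.6]
gripper_width: 0.0135
```

Run:
```python
from h import *
loc(); plan(L(-.09,.1865,.002),down(5))
f=grab_frame("scene")
x0,y0=385,110; cv2.imwrite("pics/s4.png",cv2.resize(np.ascontiguousarray(f["image"][y0:y0+110,x0:x0+110,::-1]),None,fx=5.4,fy=5.4,interpolation=cv2.INTER_CUBIC))
```

```text
local -0.1299 0.0018 0.1864 F local [-0.65  0.32 -1.57] w 0.0135 t 11.15
shift [-0.0001  0.0399 -0.0002] turn [0.   0.   0.01]
```

View pics/s4.png

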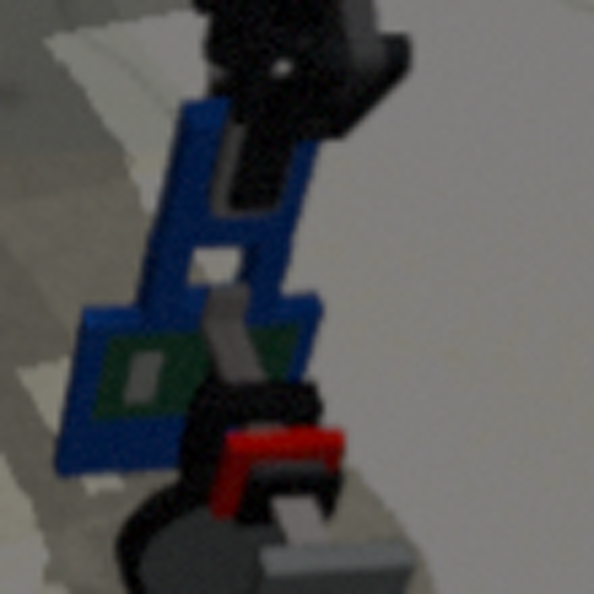

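The slot (217,265) will land on the lip (229,292) after 20 mm along the strap, with margin on all sides. Going on over the lip.

{"api": "arm_command", "payload": {
  "targets": [
    [[0,0.005,0,0,0,0],[0,0.011,0,0,0,0],[0,0.017,0,0,0,0],[0,0.023,0,0,0,0],[0,0.029,0,0,0,0],[0,0.035,0,0,0,0],[0,0.04,0,0,0,0],[0,0.04,0,0,0,0]]
  ]
}}

```text
clock: 12.2
ee_pos: [0.5456, 0.1802, 0.1864]
ee_rot: [74.6, 90.0, -10.4]
ft_force: [-0.1, 0.6, -1.7]
gripper_width: 0.0135
```

Run:
```python
from h import *
loc(); plan(L(-.09,.172,.002),down(5))
f=grab_frame("scene")
x0,y0=385,110; cv2.imwrite("pics/s5.png",cv2.resize(np.ascontiguousarray(f["image"][y0:y0+110,x0:x0+110,::-1]),None,fx=5.4,fy=5.4,interpolation=cv2.INTER_CUBIC))
```

```text
local -0.0896 0.0018 0.1864 F local [-0.07  0.58 -1.71] w 0.0135 t 12.2
shift [ 0.0144 -0.0004 -0.0002] turn [-0.  0. -0.]
```

View pics/s5.png

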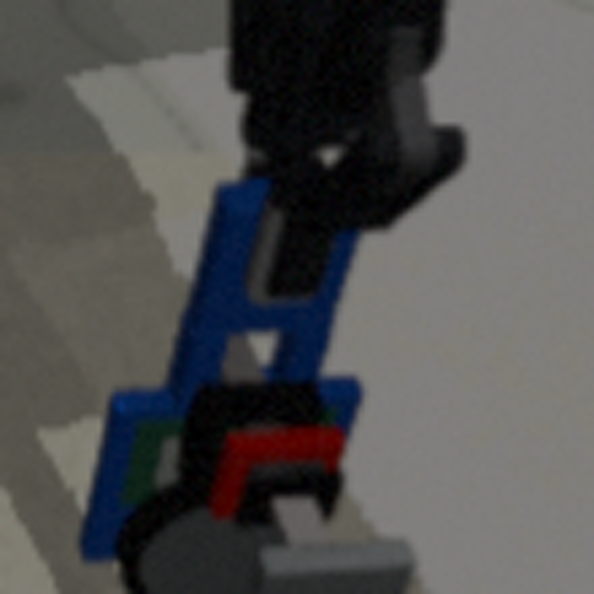

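The strap passes through the slot (visible at 225–265, row 375), and no force is felt. I'll centre by 1.5 mm and lower.

{"api": "arm_command", "payload": {
  "targets": [
    [[0.001,0,0.0015,0,0,0],[0.004,0,0.0015,0,0,0],[0.007,0,0.0015,0,0,0],[0.01,0,0.0015,0,0,0],[0.012,0,0.0015,0,0,0],[0.0135,0,0.0015,0,0,0],[0.0145,0,0.0015,0,0,0],[0.0145,0,0.0015,0,0,0]]
  ]
}}

```text
clock: 13.25
ee_pos: [0.5454, 0.1787, 0.172]
ee_rot: [125.1, 90.0, 40.1]
ft_force: [-0.5, -0.1, -2.3]
gripper_width: 0.0132
```

Run:
```python
from h import *
loc()
```

```text
local -0.0899 0.0004 0.172 F local [-0.52 -0.02 -2.26] w 0.0132 t 13.25
```

{"api": "arm_command", "payload": {
  "targets": [
    [[0.0003,0,0,0,0,0],[0.0006,0,0,0,0,0],[0.0009,0,0,0,0,0],[0.0012,0,0,0,0,0],[0.0015,0,0,0,0,0],[0.0015,0,0,0,0,0],[0.0015,0,0,0,0,0],[0.0015,0,0,0,0,0]]
  ]
}}

```text
clock: 14.25
ee_pos: [0.5454, 0.1787, 0.1705]
ee_rot: [64.2, 90.0, -20.8]
ft_force: [-1.2, 0.6, -1.5]
gripper_width: 0.0134
```

Run:
```python
from h import *
loc()
```

```text
local -0.0899 0.0004 0.1705 F local [-1.14  0.73 -1.47] w 0.0134 t 14.25
```

{"api": "arm_command", "payload": {
  "targets": [
    [[0.0002,0,0,0,0,0],[0.0004,0,0,0,0,0],[0.0006,0,0,0,0,0],[0.0008,0,0,0,0,0],[0.001,0,0,0,0,0],[0.001,0,0,0,0,0],[0.001,0,0,0,0,0],[0.001,0,0,0,0,0]]
  ]
}}

```text
clock: 15.25
ee_pos: [0.5454, 0.1787, 0.1699]
ee_rot: [104.3, 90.0, 19.3]
ft_force: [-2.2, -0.8, 5.3]
gripper_width: 0.0134
```

Run:
```python
from h import *
loc()
```

```text
local -0.0899 0.0004 0.1699 F local [-2.3  -0.56  5.35] w 0.0134 t 15.25
```

Contact felt at TCP z ≈ 0.170, as predicted. I'll ease off 0.6 mm and start sliding gently.

{"api": "arm_command", "payload": {
  "targets": [
    [[-0.0006,0,0,0,0,0],[-0.0006,0.001,0,0,0,0],[-0.0006,0.0025,0,0,0,0],[-0.0006,0.004,0,0,0,0],[-0.0006,0.0055,0,0,0,0],[-0.0006,0.007,0,0,0,0],[-0.0006,0.008,0,0,0,0],[-0.0006,0.008,0,0,0,0]]
  ]
}}

```text
clock: 16.25
ee_pos: [0.5534, 0.1794, 0.17]
ee_rot: [34.7, 90.0, -50.2]
ft_force: [1.1, -0.9, -2.0]
gripper_width: 0.0134
```

Run:
```python
from h import *
loc()
```

```text
local -0.0818 0.0003 0.17 F local [ 0.98 -0.94 -2.  ] w 0.0134 t 16.25
```

{"api": "arm_command", "payload": {
  "targets": [
    [[0,0.001,0,0,0,0],[0,0.002,0,0,0,0],[0,0.003,0,0,0,0],[0,0.004,0,0,0,0],[0,0.005,0,0,0,0],[0,0.006,0,0,0,0],[0,0.006,0,0,0,0],[0,0.006,0,0,0,0]]
  ]
}}

```text
clock: 17.25
ee_pos: [0.5595, 0.18, 0.1701]
ee_rot: [96.6, 90.0, 11.6]
ft_force: [-0.3, 0.1, -1.5]
gripper_width: 0.0131
```

Run:
```python
from h import *
loc(); f=grab_frame("scene"); print([(np.round(d["xyz"],4).tolist(),round(d["p"],2)) for d in landmark_of(f,"loupe")[:2]])
```

```text
local -0.0758 0.0004 0.1701 F local [-0.27  0.14 -1.48] w 0.0131 t 17.25
[([0.5742, 0.1802, 0.1517], 0.63)]
```

{"api": "arm_command", "payload": {
  "targets": [
    [[0,0.0006,0,0,0,0],[0,0.0012,0,0,0,0],[0,0.0018,0,0,0,0],[0,0.0024,0,0,0,0],[0,0.003,0,0,0,0],[0,0.0036,0,0,0,0],[0,0.004,0,0,0,0],[0,0.004,0,0,0,0]]
  ]
}}

```text
clock: 18.35
ee_pos: [0.5634, 0.1803, 0.1701]
ee_rot: [77.7, 90.0, -7.3]
ft_force: [-0.5, 0.3, -2.3]
gripper_width: 0.0135
```

Run:
```python
from h import *
loc()
```

```text
local -0.0718 0.0004 0.1701 F local [-0.5   0.38 -2.31] w 0.0135 t 18.35
```

{"api": "arm_command", "payload": {
  "targets": [
    [[0,0.0005,0,0,0,0],[0,0.001,0,0,0,0],[0,0.0015,0,0,0,0],[0,0.002,0,0,0,0],[0,0.0025,0,0,0,0],[0,0.003,0,0,0,0],[0,0.003,0,0,0,0],[0,0.003,0,0,0,0]]
  ]
}}

```text
clock: 19.35
ee_pos: [0.5664, 0.1805, 0.1701]
ee_rot: [93.5, 90.0, 8.5]
ft_force: [0.3, 0.1, -1.9]
gripper_width: 0.0135
```

Run:
```python
from h import *
loc()
```

```text
local -0.0688 0.0004 0.1701 F local [ 0.33  0.05 -1.85] w 0.0135 t 19.35
```

{"api": "arm_command", "payload": {
  "targets": [
    [[0,0.0005,0,0,0,0],[0,0.001,0,0,0,0],[0,0.0015,0,0,0,0],[0,0.002,0,0,0,0],[0,0.0025,0,0,0,0],[0,0.0025,0,0,0,0],[0,0.0025,0,0,0,0],[0,0.0025,0,0,0,0]]
  ]
}}

```text
clock: 20.35
ee_pos: [0.5686, 0.1807, 0.17]
ee_rot: [-82.7, 90.0, -167.7]
ft_force: [-4.8, -0.8, -0.6]
gripper_width: 0.0135
```

Run:
```python
from h import *
loc()
```

```text
local -0.0666 0.0003 0.17 F local [-4.83 -0.39 -0.61] w 0.0135 t 20.35
```

The force rises to about 4.8 N, so the pair is against the buffer. I'll hold and average the reading.

Run:
```python
from h import *
F=[]
for i in range(8):
    grab_frame("scene"); F.append(np.array(pose()[2]["ft_force"])@UX)
print(np.round(F,2),np.mean(F)); loc()
```

```text
[-4.03 -4.29 -3.9  -4.37 -4.99 -4.28 -4.   -4.59] -4.306106659694857
local -0.0665 0.0003 0.17 F local [-4.59 -0.22 -0.99] w 0.0132 t 20.75
```

{"api": "arm_command", "payload": {
  "targets": [
    [[0,0.0003,0,0,0,0],[0,0.0005,0,0,0,0],[0,0.0005,0,0,0,0],[0,0.0005,0,0,0,0],[0,0.0005,0,0,0,0],[0,0.0005,0,0,0,0],[0,0.0005,0,0,0,0],[0,0.0005,0,0,0,0]]
  ]
}}

```text
clock: 21.75
ee_pos: [0.5693, 0.1808, 0.17]
ee_rot: [-69.4, 90.0, -154.4]
ft_force: [-3.9, -1.5, -2.3]
gripper_width: 0.0133
```

Run:
```python
from h import *
F=[]
for i in range(5):
    f=grab_frame("scene"); F.append(np.array(pose()[2]["ft_force"])@UX)
print(np.round(F,2),np.mean(F)); loc()
for o in("loupe","carrier_slot","carrier_center"): print(o,[(np.round(d["xyz"],4).tolist(),round(d["p"],2)) for d in landmark_of(f,o)[:1]])
```

```text
[-4.4  -3.55 -4.47 -4.3  -4.12] -4.167171344250631
local -0.066 0.0003 0.17 F local [-4.12 -0.52 -2.52] w 0.0131 t 22.0
loupe [([0.5849, 0.1811, 0.1511], 0.68)]
carrier_slot [([0.5693, 0.1802, 0.1498], 0.88)]
carrier_center [([0.5743, 0.1775, 0.1247], 0.69)]
```

{"api": "arm_command", "payload": {
  "targets": [
    [[0,0.0003,0,0,0,0],[0,0.0006,0,0,0,0],[0,0.0006,0,0,0,0],[0,0.0006,0,0,0,0],[0,0.0006,0,0,0,0],[0,0.0006,0,0,0,0],[0,0.0006,0,0,0,0],[0,0.0006,0,0,0,0]]
  ]
}}

```text
clock: 23.15
ee_pos: [0.5698, 0.1808, 0.1701]
ee_rot: [-87.1, 90.0, -172.1]
ft_force: [-5.1, -0.8, -2.7]
gripper_width: 0.013
```

Run:
```python
from h import *
F=[]
for i in range(5):
    f=grab_frame("scene"); F.append(np.array(pose()[2]["ft_force"])@UX)
print(np.round(F,2),np.mean(F)); loc()
```

```text
[-5.21 -5.1  -5.01 -4.74 -4.66] -4.944520400711197
local -0.0655 0.0004 0.1701 F local [-4.66 -1.   -1.55] w 0.0135 t 23.4
```

About 5 N has now been held for over a second. I'll relax the buffer slowly, then set the weight on the strap.

{"api": "arm_command", "payload": {
  "targets": [
    [[0,-0.0004,0,0,0,0],[0,-0.0008,0,0,0,0],[0,-0.0012,0,0,0,0],[0,-0.0016,0,0,0,0],[0,-0.002,0,0,0,0],[0,-0.0024,0,0,0,0],[0,-0.0026,0,0,0,0],[0,-0.0026,0,0,0,0]]
  ]
}}

```text
clock: 24.4
ee_pos: [0.5677, 0.1808, 0.1703]
ee_rot: [103.0, 90.0, 18.0]
ft_force: [-0.5, -0.1, -2.0]
gripper_width: 0.0133
```

Run:
```python
from h import *
F=[]
for i in range(4):
    f=grab_frame("scene"); F.append(np.array(pose()[2]["ft_force"])@UX)
print(np.round(F,2),np.mean(F)); loc()
```

```text
[-2.13 -1.65 -1.68 -1.69] -1.7895913312101932
local -0.0676 0.0004 0.1703 F local [-1.69 -0.58 -1.44] w 0.0133 t 24.6
```

{"api": "arm_command", "payload": {
  "targets": [
    [[0,-0.0003,0,0,0,0],[0,-0.0006,0,0,0,0],[0,-0.0009,0,0,0,0],[0,-0.0009,0,0,0,0],[0.0002,-0.0009,0,0,0,0],[0.0004,-0.0009,0,0,0,0],[0.0004,-0.0009,0,0,0,0],[0.0004,-0.0009,0,0,0,0]]
  ]
}}

```text
clock: 25.6
ee_pos: [0.5665, 0.1806, 0.1699]
ee_rot: [94.2, 90.0, 9.2]
ft_force: [-0.4, -1.9, 4.2]
gripper_width: 0.0132
```

Run:
```python
from h import *
F=[]
for i in range(4):
    f=grab_frame("scene"); F.append(np.array(pose()[2]["ft_force"])@UX)
print(np.round(F,2),np.mean(F)); loc()
for o in("loupe","carrier_slot"): print(o,[(np.round(d["xyz"],4).tolist(),round(d["p"],2)) for d in landmark_of(f,o)[:1]])
```

```text
[-1.26 -0.95 -1.46 -1.1 ] -1.193574683331991
local -0.0687 0.0004 0.1699 F local [-1.1   0.09  4.64] w 0.0132 t 25.8
loupe [([0.5817, 0.1836, 0.1498], 0.93)]
carrier_slot [([0.5627, 0.1808, 0.1473], 0.85)]
```

{"api": "arm_command", "payload": {
  "targets": [
    [[-0.0002,0,0,0,0,0],[-0.0002,0,0,0,0,0],[-0.0002,0,0,0,0,0],[-0.0002,0,0,0,0,0],[-0.0002,0,0,0,0,0],[-0.0002,0,0,0,0,0],[-0.0002,0,0,0,0,0],[-0.0002,0,0,0,0,0]]
  ],
  "squeeze": 20
}}

```text
clock: 26.9
ee_pos: [0.5665, 0.1806, 0.1699]
ee_rot: [103.4, 90.0, 18.4]
ft_force: [-0.0, -1.8, 4.5]
gripper_width: 0.0133
```

{"api": "arm_command", "payload": {
  "targets": [
    [[0,0,0,0,0,0],[0,0,0,0,0,0],[0,0,0,0,0,0],[0,0,0,0,0,0],[0,0,0,0,0,0],[0,0,0,0,0,0],[0,0,0,0,0,0],[0,0,0,0,0,0]]
  ],
  "jaw": 0
}}

```text
clock: 27.9
ee_pos: [0.5664, 0.1805, 0.1699]
ee_rot: [69.6, 90.0, -15.4]
ft_force: [-0.0, -0.1, -0.3]
gripper_width: 0.0427
```

Run:
```python
from h import *
loc(); f=grab_frame("scene"); 
for o in("loupe","carrier_slot"): print(o,[(np.round(d["xyz"],4).tolist(),round(d["p"],2)) for d in landmark_of(f,o)[:1]])
x0,y0=385,110; cv2.imwrite("pics/s6.png",cv2.resize(np.ascontiguousarray(f["image"][y0:y0+110,x0:x0+110,::-1]),None,fx=5.4,fy=5.4,interpolation=cv2.INTER_CUBIC))
```

```text
local -0.0688 0.0003 0.1699 F local [-0.04 -0.1  -0.35] w 0.0427 t 27.9
loupe [([0.5817, 0.179, 0.152], 0.87)]
carrier_slot [([0.5671, 0.1801, 0.1228], 0.71)]
```

View pics/s6.png

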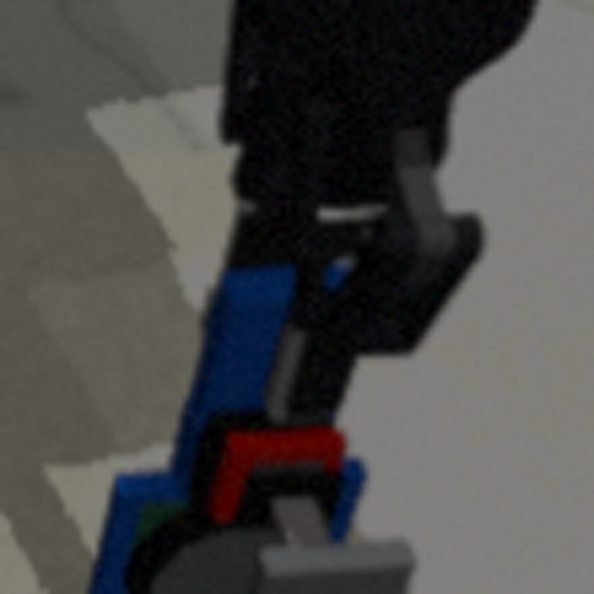

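Released. The carrier (245,380) hangs just behind the loupe's eye block (210–340, row 430), which is against the red buffer. I'll withdraw straight up.

{"api": "arm_command", "payload": {
  "targets": [
    [[-0.005,0,0,0,0,0],[-0.015,0,0,0,0,0],[-0.03,0,0,0,0,0],[-0.05,0,0,0,0,0],[-0.075,0,0,0,0,0],[-0.1,0,0,0,0,0],[-0.13,0,0,0,0,0],[-0.15,0,0,0,0,0]]
  ]
}}

```text
clock: 29.05
ee_pos: [0.5668, 0.1807, 0.3227]
ee_rot: [102.8, 89.8, 17.9]
ft_force: [1.2, -0.1, -0.8]
gripper_width: 0.0425
```

{"api": "arm_command", "payload": {
  "targets": [
    [[0,-0.03,0,0,0,0],[0,-0.06,0,0,0,0],[0,-0.09,0,0,0,0],[0,-0.12,0,0,0,0],[0,-0.14,0,0,0,0],[0,-0.15,0,0,0,0],[0,-0.15,0,0,0,0],[0,-0.15,0,0,0,0]]
  ]
}}

```text
clock: 30.05
ee_pos: [0.4177, 0.1676, 0.32]
ee_rot: [94.8, 90.0, 9.8]
ft_force: [-0.5, 0.5, 0.1]
gripper_width: 0.0424
```

Run:
```python
from h import *
loc(); f=grab_frame("scene"); g=grab_frame("wrist")
for k in(f,g):
  for o in("loupe","carrier_slot","carrier_grip"): print(o,[(np.round(d["xyz"],4).tolist(),round(d["p"],2)) for d in landmark_of(k,o)[:1]])
for o in "board bin spool driver".split(): print(o,[(np.round(d["xyz"],4).tolist(),round(d["p"],2)) for d in landmark_of(f,o)[:1]])
a=cv2.resize(f["image"][150:300,360:480],None,fx=3.3,fy=3.3,interpolation=cv2.INTER_CUBIC); b=cv2.resize(g["image"],(480,300)); b=cv2.resize(g["image"][100:300,300:540],(396,495)) if 0 else cv2.copyMakeBorder(cv2.resize(g["image"],(396,248)),0,495-248,0,0,cv2.BORDER_CONSTANT)
cv2.imwrite("pics/fin.png",np.hstack([a,b])[:,:,::-1])
```

```text
local -0.2181 0.0004 0.32 F local [-0.43  0.52  0.07] w 0.0424 t 30.05
loupe [([0.5809, 0.182, 0.1493], 0.69)]
carrier_slot [([0.5636, 0.1778, 0.1474], 0.64)]
carrier_grip [([0.5692, 0.1787, 0.1825], 0.73)]
loupe []
carrier_slot [([0.5673, 0.182, 0.1505], 0.56)]
carrier_grip [([0.5652, 0.1835, 0.1897], 0.65)]
board [([0.6291, -0.2143, 0.0076], 0.67)]
bin [([0.6965, -0.0023, -0.0026], 0.7)]
spool [([0.557, 0.0015, 0.0019], 0.8)]
driver [([0.4257, -0.0216, 0.0004], 0.93)]
```

View pics/fin.png

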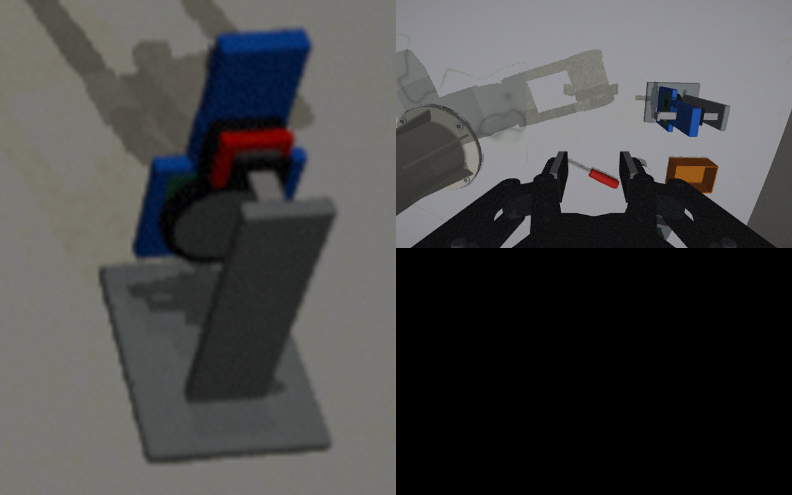

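The carrier hangs level on the strap against the loupe, the loupe is at the buffer, and the bystanders haven't moved. I'll let it settle one second, check it is still, and hand in.

{"api": "arm_command", "payload": {
  "targets": [
    [[0,0,0,0,0,0],[0,0,0,0,0,0],[0,0,0,0,0,0],[0,0,0,0,0,0],[0,0,0,0,0,0],[0,0,0,0,0,0],[0,0,0,0,0,0],[0,0,0,0,0,0]]
  ]
}}

```text
clock: 31.65
ee_pos: [0.417, 0.1675, 0.3199]
ee_rot: [139.7, 90.0, 54.7]
ft_force: [-0.1, 0.4, -0.1]
gripper_width: 0.0429
```

Run:
```python
from h import *
F=[grab_frame("scene")["image"][150:250,380:480].astype(int) for _ in range(5)]
print([np.abs(cv2.GaussianBlur((F[i]-F[0]).astype(np.float32),(7,7),0)).max().round(1) for i in range(1,5)])
print(bot.job_done())
```

```text
[np.float32(3.2), np.float32(3.6), np.float32(3.0), np.float32(3.1)]
the job is handed in; nothing more can be done
None
```

The blue carrier now hangs by its slot on the steel hook, in front of the loupe, and I handed the job in at about 32 s of the 64 s allowed.

- **Hanging:** I took the carrier out of the rack, passed its slot over the lip without touching it, and lowered it. Contact with the strap came at the height I had predicted, with about 7 N at most.
- **Pressing:** I slid it back until the pair met the buffer and held an average of 4.9 N. The highest reading was 5.2 N, against the limit of 12 N. I then relaxed the buffer slowly, set the weight on the strap, opened the jaws and withdrew straight up.
- **Last checks:** The slot edge was at about z 0.15 m, on the strap. The carrier and loupe origins were about 14 to 17 mm apart, which is touching or nearly so. Successive frames of the hook showed only image noise, so both were hanging still. The arm was clear, with no force beyond sensor noise.
- **Bystanders:** The board, spool and driver were found within about 3 mm of their first positions. The bin reads 8 mm from its first reading, but that was a different camera with a low score. The arm never came near the bin.
- **Disagreements:**
  - My first fit of the carrier's yaw was about 3° off, so I replaced it with a measurement from the handle's corners.
  - One slot reading just after release was too low (z 0.123 m), and later readings did not repeat it.
  - The final wrist picture did not find the loupe, because the carrier hides it there; the scene camera did find it.

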